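# Set the bottle warmer's sliding gauge and start it

## Task

Set the bottle warmer: with a fingertip, push the orange slider from one side along its rail towards the well that holds the bottle, until its catch drops into the notch at the lime mark. Only then press the blue start button fully down and let go. Push gently, do not pinch the slider, and leave the feeding bottle and the other things on the shelf where they stand.

Things in the scene. Friction and masses are not known exactly. Their poses are not given: they have to be found in the camera images.
- warmer: Grey bottle warmer, fixed to the shelf. Origin: underside at mid-length, axes x across, y along, z up. A flat control deck (x -65 to +65 mm, y -170 to +45 mm, top at z 70 mm) and, at its +y end, a round well (outer radius 56 mm about x 0, y +100 mm, rim at z 110 mm) in which the feeding bottle stands. A steel rail 10 mm wide runs along y on the deck at x +25 mm, its top at z 80 mm, with dark end blocks at y -125 and +36 mm (tops at z 84 mm).
- gauge (a joint): Position in m of the orange slider along the rail, 0 to 0.108, growing towards the warmer's +y (the well). Starts between 0 and 0.045; in the notch it reads 0.080. Slides at about 2 N (a quick first touch can knock with several N). Within about 7 mm of the notch the sprung catch pulls it in, ahead of the finger, and centres it; about 9 N forces it on past the notch; it can be pushed back.
- gauge_mid (a point): Point at the middle of the orange slider (moves with it), 20 mm above the rail top. The slider's orange block is 44 mm across (warmer x), 24 mm along the rail (faces 12 mm either side of this point) and stands from 12 mm below to 18 mm above this point; it is made of two halves, -y and +y, with a 2 mm dark line between, and fingers on both halves at once count as pinching: push on the outer face of one half. Axes as the warmer's.
- catch (a joint): Drop in m of the slider's sprung steel catch pin: about 0.001 while it rides on the rail, about 0.005 when it has dropped into the notch. Its thin head stands about 7 mm proud of the orange block's top while riding, 3 mm when dropped.
- notch (a point): Fixed point on the rail's top at the middle of the V notch, between the two lime mark bars on the deck; 20 mm straight below gauge_mid when the slider is in the notch. Axes as the warmer's.
- start (a joint): Travel in m of the blue start button, 0 up, 0.006 fully down; springs back; fully down takes about 4 N.
- start_top (a point): Centre of the top of the round blue start button (radius 13 mm) on the deck, at warmer x -38, y -65 mm; pressed straight down.
- feeder: Clear feeding bottle with white ring and teat, radius 28 mm, 165 mm tall, standing loose in the warmer's well; leave it. Origin: centre of its underside.
- dispenser: Frosted push dispenser bottle, radius 32 mm, 184 mm tall, bystander. Origin: centre of its underside.
- cup: Stainless steel cup, rim radius 37 mm, 85 mm tall, bystander. Origin: centre of its underside.
- teat_cover: Lime silicone teat cover, radius 23 mm, 48 mm tall, bystander. Origin: centre of its underside.
- jar: Small round glass jar with metal twist cap, radius 34 mm, 64 mm tall, bystander. Origin: centre of its underside.
- scoop_tub: Blue tub with white lid, radius 42 mm, 60 mm tall, bystander. Origin: centre of its underside.
- well (a point): Centre of the well's inner floor, on which the feeding bottle stands. Axes as the warmer's.

How it is judged:
By the outcome, as a careful person would: the job done as asked, in the order asked, and still so for the second after the job is handed in, with the robot touching nothing.
It also fails if it takes over 42 s, if anything falls off the work surface, if the arm or the gripper's body presses on something with over 40 N, if the wrist force passes 120 N, or if a joint passes its speed limit or range.

## Robot

A 6-joint arm with a two-finger parallel gripper is mounted at the origin on the work surface. World frame = base frame: x ahead of the robot, y to its left, z up, the work surface at z = 0. Lengths are in m, angles in rad, forces in N, time in s.
With the tool pointing down it reaches from about 0.4 to 0.825 m from the base axis. Payload 7 kg.
Tool frame: the origin (TCP) lies at the centre of the arm's flange, where the gripper is bolted on; the fingertips stand 178 mm ahead of it and the grasp point (between the pads) lies 159 mm ahead of it; x points along the fingers, y is the direction in which the jaws open and shut, and the axes are right-handed (so a half turn about x gives the same grasp; the last joint's range is limited). The gripper opens to 88 mm and grips with 3 to 60 N. Pads are 19 mm wide; open, the fingers measure 130 mm over their backs; the gripper's body (78 mm by 193 mm) begins 47 mm behind the grasp point.
Start: joints at [1.483, 0.359, 0.012, 0, -1.224, -0.288], TCP at [0.248, 0.628, 0.405] pointing down, gripper open.
Joint ranges: [-3.07, 3.07], [-1.43, 2.12], [-1.02, 1.25], [-3.03, 1.67], [-3.05, -0], [-3.03, 3.03]. Speed limits (rad/s): [2.39, 2.39, 3.01, 3.14, 3.14, 3.14].

## Interface

Orientations are given as [roll, pitch, yaw] about the fixed x, y, z axes, in that order (R = Rz(yaw) Ry(pitch) Rx(roll)).
In Python, from station import status, viewer, arm gives the robot as it stands. The module is installed in compiled form; this text tells all that it offers.
- The arm moves only by the tool apply_moves, never from a script. Its argument "commands" is a list of rows, each an object of numbers: "dx", "dy", "dz": the shift along the world's x, y, z in mm; "spin": the turn about the world's z in degrees; "hand": the closure, from 0 (fully open) to 1 (shut). A call has exactly 5 rows; each row shifts and turns the commanded pose from where the row before left it; what a row does not reach is not made up. A row lasts 1/8 s, in which the tool goes at most 62.5 mm and 10.7 degrees, less where a joint would pass 70% of its speed; a pose out of reach is approached as far as the arm can. A call is refused whole if a number of a shift passes 62.5 or a number of a turn 10.7, either way. A call with a gripper value outside its range is refused whole. The fingers move at their own pace and stop on an object; "grip_force" is the grip in N (left out, the last holds). Time passes only in rows, so rows that do not move let the fingers close, or fill a call up. It gives the time, the measured TCP pose, the force and the opening at its end, in the units of the state.
- status.get_state(): the state, without advancing time (a new reading comes with each control period).
- viewer.grab_frame(name): name is "scene" or "top"; returns the picture (384x512x3 uint8, red, green, blue); there is no depth.
- viewer.camera_info(name): a dict with "fx", "fy", "cx", "cy" (pixels), "eye" and "attitude" of the camera in the world. Camera axes: x right, y up, looking along -z (the intrinsics and any distortion apply to the point x, -y, -z); pixel columns grow to the right and rows downward; lengths in m; the calibration is good to about 2 mm. A picture is of the moment at which its call begins. camera_info takes no time and is no camera call.
- arm.job_done(): hands the job in, once; it reports no verdict.
The state is a dict: "t": time; "q": joint angles; "qd": joint speeds; "joint_efforts": joint torques, N m; "eef_pos": TCP position; "ee_rot": TCP orientation; "force": force on the tool from outside, world axes, zero at the start; "moment": the same for the moment, N m; "width": finger opening in m.
Only numpy, scipy, OpenCV 4.12 (cv2) and the standard library are available. Lean on these libraries where they do the work, as an engineer would, in place of code of your own. Each camera call takes 0.05 s, during which the arm holds its last target.

## Working session

There is one attempt and no reset: what is moved stays moved. The work goes in short steps, Python scripts to look and compute and a tool call to move; the robot and the scene stay as the last step left them, time stands still between calls to the robot, and variables do not carry over. Pictures are saved under pics/ and viewed, and the job is handed in when it is done.

Besides the shell and the picture viewer there is one more tool, called by a JSON object that holds its "method" and its "body". apply_moves: Moves the arm, as the interface text tells. Its arguments: {"type":"object","properties":{"commands":{"type":"array","items":{"type":"object","properties":{"dx":{"type":"number"},"dy":{"type":"number"},"dz":{"type":"number"},"spin":{"type":"number"},"hand":{"type":"number"}}}},"grip_force":{"type":"number"}},"required":["commands"]}

```bash
mkdir -p pics
python3 - <<'E'
from station import status, viewer
import cv2
print(status.get_state())
for n in("scene","top"):
    print(n,viewer.camera_info(n))
    f=viewer.grab_frame(n); cv2.imwrite(f"pics/{n}0.png",cv2.resize(f[:,:,::-1],(800,600),interpolation=cv2.INTER_CUBIC)); cv2.imwrite(f"pics/{n}0raw.png",f[:,:,::-1])
E
```

```text
{'t': 0.0, 'q': array([ 1.48308324e+00,  3.59370273e-01,  1.10776671e-02, -2.98589630e-04,
       -1.22408694e+00, -2.88063688e-01]), 'qd': array([-4.24193906e-04,  2.49877175e-03, -1.11849081e-05, -1.64514111e-04,
       -3.25430389e-04,  9.10558073e-05]), 'joint_efforts': array([ 1.69017716e-03, -5.82713985e+01,  2.93038934e+01,  6.99707463e+00,
        6.87621126e-03, -1.53871306e-04]), 'eef_pos': array([0.24768447, 0.62771729, 0.40375067]), 'ee_rot': array([ 1.68341171,  1.56918841, -1.8340594 ]), 'force': array([-0.65148223, -0.2445429 ,  0.77751386]), 'moment': array([-0.00172988,  0.0356202 , -0.02314613]), 'width': 0.08738698166854872}
scene {'fx': 453.73398921020447, 'fy': 453.73398921020447, 'cx': 254.65277117545898, 'cy': 187.81889206721056, 'eye': array([1.47946265, 0.21742634, 0.72346982]), 'attitude': array([9.73740528e-01, 2.94251944e-04, 1.78553680e+00])}
top {'fx': 349.64526624348974, 'fy': 349.64526624348974, 'cx': 253.15321366464633, 'cy': 195.8629769188915, 'eye': array([0.47353555, 0.04077871, 0.93784857]), 'attitude': array([ 0.16411713, -0.01200227, -1.59248116])}
```

View pics/scene0.png

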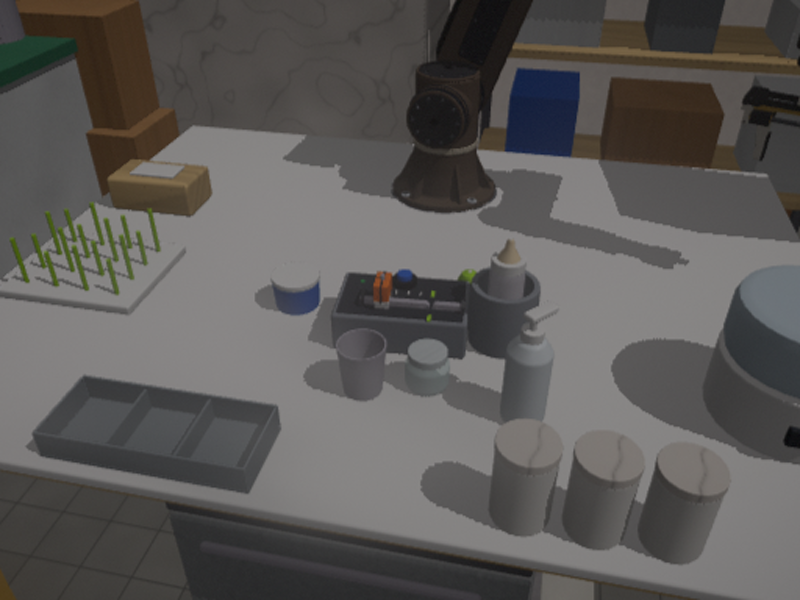

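View pics/top0.png

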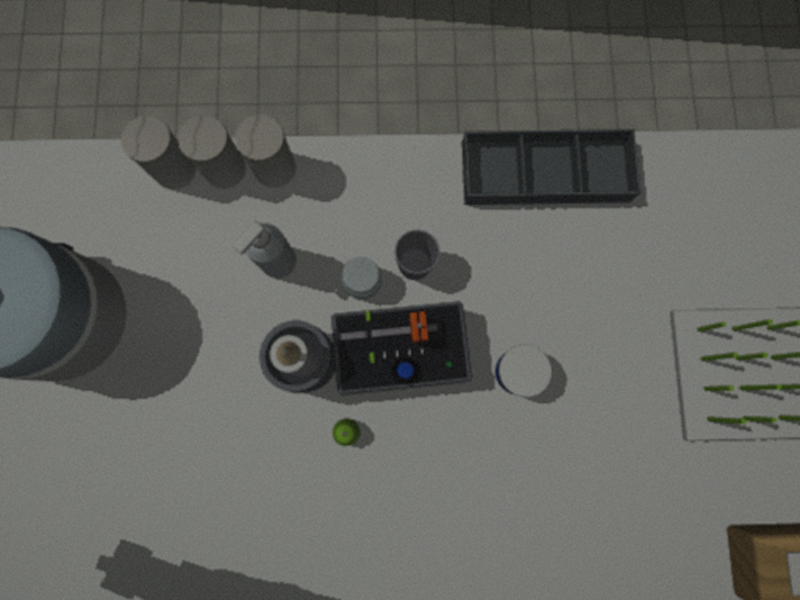

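The warmer is at about (400,345) in the 800-wide top picture, with the well to its left (world +y) and the slider at (419,326). Next I'll enlarge both views.

Run:
```python
import cv2
a=cv2.imread("pics/top0raw.png")[185:260,160:360]; cv2.imwrite("pics/tc.png",cv2.convertScaleAbs(cv2.resize(a,(800,300),interpolation=cv2.INTER_CUBIC),alpha=1.8))
a=cv2.imread("pics/scene0raw.png")[150:250,200:360]; cv2.imwrite("pics/sc.png",cv2.convertScaleAbs(cv2.resize(a,(800,500),interpolation=cv2.INTER_CUBIC),alpha=1.8))
```

```text
(no output)
```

View pics/tc.png

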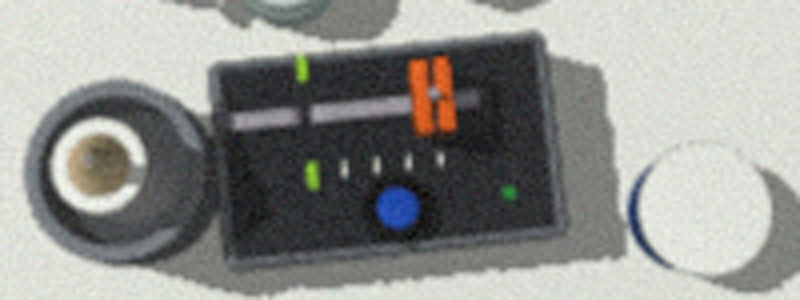

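View pics/sc.png

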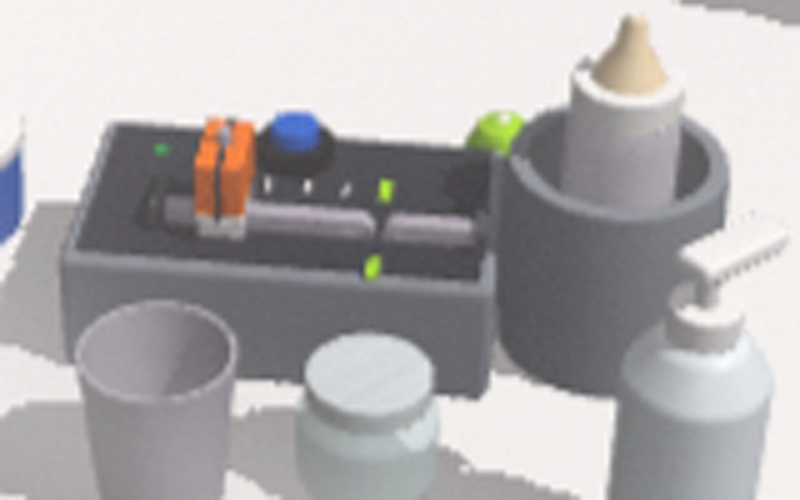

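```bash
cat > h.py <<'E'
import numpy as np
from scipy.spatial.transform import Rotation as R
from scipy.optimize import least_squares
from station import viewer
CI={n:viewer.camera_info(n) for n in("top","scene")}
def proj(n,p):
    c=CI[n]; r=R.from_euler('xyz',c['attitude']).as_matrix()
    q=(np.atleast_2d(p)-c['eye'])@r
    return np.c_[c['cx']+c['fx']*q[:,0]/-q[:,2], c['cy']-c['fy']*q[:,1]/-q[:,2]]
def W(v,p):
    c,s=np.cos(v[2]),np.sin(v[2]); p=np.atleast_2d(p)
    return np.c_[v[0]+c*p[:,0]-s*p[:,1], v[1]+s*p[:,0]+c*p[:,1], p[:,2]]
def tc(u,v): return (160+(u+.5)/4-.5,185+(v+.5)/4-.5)
def sc(u,v): return (200+(u+.5)/5-.5,150+(v+.5)/5-.5)
E
cat > fit.py <<'E'
from h import *
top=[((.065,.045,.07),tc(213,66)),((.065,-.170,.07),tc(541,36)),((-.065,-.17,.07),tc(565,229)),((-.065,.045,.07),tc(231,266)),((.025,0.0,.08),tc(304,113))]
sce=[((.065,.045,.07),sc(492,284)),((.065,-.170,.07),sc(65,257)),((-.065,-.17,.07),sc(112,124))]
# notch y unknown
def f(v):
    o=[]
    for n,L in(("top",top),("scene",sce)):
        for i,(p,u) in enumerate(L):
            p=np.array(p)
            if n=="top" and i==4: p[1]=v[3]
            o.append(proj(n,W(v,p))[0]-u)
    # button
    o.append(proj("top",W(v,(-.038,-.065,v[4])))[0]-tc(398,207))
    o.append(proj("scene",W(v,(-.038,-.065,v[4])))[0]-sc(297,124))
    # slider top centre z .118 
    o.append(proj("top",W(v,(.025,v[5],.118)))[0]-tc(434,96))
    o.append(proj("scene",W(v,(.025,v[5],.118)))[0]-sc(226,137))
    o.append(proj("scene",W(v,(.025,v[3],.08)))[0]-sc(380,222))
    return np.concatenate(o)
r=least_squares(f,[.5,.05,0,0,.08,-.07],loss='soft_l1')
v=r.x; print(v.round(4)); print(f(v).reshape(-1,2).round(1))
for nm,p in dict(notch=(.025,v[3],.08),gm=(.025,v[5],.1),start=(-.038,-.065,v[4]),well=(0,.1,.11)).items(): print(nm,W(v,p).round(4))
E
python3 fit.py
```

```text
[ 0.5457  0.0846  0.0751 -0.0147  0.0943 -0.0923]
[[-2.3 -0.6]
 [ 0.7 -1.1]
 [ 0.9  2.4]
 [-2.8  1.7]
 [-0.1  0.8]
 [ 0.4  2.8]
 [-2.   0.9]
 [-0.8 -0.7]
 [-0.6  0.6]
 [-0.4 -0.1]
 [-0.5  0.1]
 [-0.6  2.1]
 [-0.2  0.3]]
notch [[0.5718 0.0718 0.08  ]]
gm [[ 0.5776 -0.0056  0.1   ]]
start [[0.5127 0.0169 0.0943]]
well [[0.5382 0.1843 0.11  ]]
```

Run:
```python
from h import *
from station import status
def tri(a,b,x0):
    r=least_squares(lambda p:np.r_[proj("top",p)[0]-a,proj("scene",p)[0]-b],x0); return r.x.round(4),r.fun.round(2)
print("button",tri(tc(398,207),sc(297,124),[.5,0,.08]))
print("notch",tri(tc(304,113),sc(380,222),[.5,0,.08]))
print("slider",tri(tc(434,96),sc(226,137),[.5,0,.08]))
s=lambda u,v:(u*.64,v*.64)
print("bottle tip",tri(s(290,349),s(510,243),[.5,.2,.2]))
print("disp head",tri(s(250,237),s(545,312),[.6,.2,.2]))
print("tub",tri(s(524,370),s(297,274),[.5,-.1,.06]))
print("cup",tri(s(416,250),s(361,345),[.6,0,.08]))
print("jar",tri(s(361,275),s(428,352),[.6,0,.08]))
st=status.get_state(); print(R.from_euler('xyz',st['ee_rot']).as_matrix().round(3))
```

```text
button (array([0.5139, 0.0167, 0.0949]), array([-0.5 ,  0.1 , -0.55, -0.03]))
notch (array([0.5734, 0.0719, 0.0821]), array([-0.2 ,  0.04, -0.2 , -0.  ]))
slider (array([ 0.5769, -0.0054,  0.1237]), array([-0.44,  0.1 , -0.47, -0.04]))
bottle tip (array([0.5404, 0.1798, 0.1855]), array([-2.04,  0.26, -2.27,  0.22]))
disp head (array([0.7024, 0.2404, 0.1805]), array([-2.43,  0.26, -2.24,  0.31]))
tub (array([ 0.5102, -0.174 ,  0.064 ]), array([-0.56,  0.16, -0.62, -0.12]))
cup (array([ 0.7048, -0.0067,  0.0866]), array([-0.24,  0.06, -0.22, -0.02]))
jar (array([0.6706, 0.0847, 0.0623]), array([-0.79,  0.15, -0.73, -0.01]))
[[-0.    -0.367 -0.93 ]
 [-0.001 -0.93   0.367]
 [-1.     0.001 -0.   ]]
```

The warmer's yaw comes out at about +4.3°. The slider centre is near (0.577, -0.0055), the notch near (0.572, 0.072) and the button top near (0.513, 0.017, 0.09). I'll close the gripper and set the jaw axis along warmer x. Then I'll travel high to a point behind the slider on its -y side.

{"method": "apply_moves", "body": {"commands": [{"dx":22,"dy":-46,"dz":0,"spin":-6,"hand":1},{"dx":22,"dy":-46,"dz":0,"spin":-6,"hand":1},{"dx":22,"dy":-46,"dz":0,"spin":-6,"hand":1},{"dx":22,"dy":-46,"dz":0,"spin":-6,"hand":1},{"dx":22,"dy":-46,"dz":0,"spin":-6,"hand":1}], "grip_force": 10}}

```text
t: 0.72
eef_pos: [0.3581, 0.3962, 0.4044]
ee_rot: [1.996, 1.57, -2.048]
force: [0.7, 0.5, -0.4]
width: 0.0434
```

{"method": "apply_moves", "body": {"commands": [{"dx":22,"dy":-46,"dz":0,"spin":-6,"hand":1},{"dx":22,"dy":-46,"dz":0,"spin":-6,"hand":1},{"dx":22,"dy":-46,"dz":0,"spin":-6,"hand":1},{"dx":22,"dy":-46,"dz":0,"spin":-6,"hand":1},{"dx":22,"dy":-46,"dz":0,"spin":-6,"hand":1}]}}

```text
t: 1.35
eef_pos: [0.468, 0.1662, 0.4046]
ee_rot: [0.83, 1.571, 2.545]
force: [0.0, 0.0, 0.4]
width: 0.0008
```

{"method": "apply_moves", "body": {"commands": [{"dx":22,"dy":-46,"dz":0,"spin":-4,"hand":1},{"dx":22,"dy":-46,"dz":0,"spin":0,"hand":1},{"dx":22,"dy":-46,"dz":0,"spin":0,"hand":1},{"dx":22,"dy":-46,"dz":0,"spin":0,"hand":1},{"dx":22,"dy":-46,"dz":0,"spin":0,"hand":1}]}}

```text
t: 1.98
eef_pos: [0.5782, -0.0638, 0.4044]
ee_rot: [1.346, 1.57, 2.995]
force: [1.9, -0.3, -1.1]
width: 0.0003
```

{"method": "apply_moves", "body": {"commands": [{"dx":3,"dy":0,"dz":-30},{"dz":-30},{"dz":-30},{"dz":-25},{"dz":0}]}}

```text
invalid input at $.commands[0]: expected keys dx, dy, dz, spin, hand
```

```bash
cat > look.py <<'E'
import sys,cv2
from h import *
from station import status
t=sys.argv[1]
f=cv2.cvtColor(viewer.grab_frame("scene"),cv2.COLOR_RGB2BGR); cv2.imwrite(f"pics/{t}sraw.png",f)
g=cv2.cvtColor(viewer.grab_frame("top"),cv2.COLOR_RGB2BGR); cv2.imwrite(f"pics/{t}traw.png",g)
a=cv2.resize(f[150:250,200:360],(800,500),interpolation=cv2.INTER_CUBIC); 
cv2.imwrite(f"pics/{t}s.png",cv2.convertScaleAbs(a,alpha=1.8))
b=cv2.resize(g[185:260,160:360],(800,300),interpolation=cv2.INTER_CUBIC); cv2.imwrite(f"pics/{t}t.png",cv2.convertScaleAbs(b,alpha=1.8))
s=status.get_state(); print(s['t'],s['eef_pos'].round(4),s['force'].round(2)); M=R.from_euler('xyz',s['ee_rot']).as_matrix(); print(M.round(3)[:,1]);
tip=s['eef_pos']+M[:,0]*.178; u=proj("scene",tip)[0]; print("tip",tip.round(4),"scene crop px",((u-[200,150])*5).round())
E
python3 look.py a
```

```text
2.075 [ 0.5789 -0.0657  0.4036] [-0.73  0.02  0.54]
[-0.997 -0.074  0.002]
tip [ 0.5786 -0.0659  0.2256] scene crop px [ 92. -62.]
```

View pics/as.png

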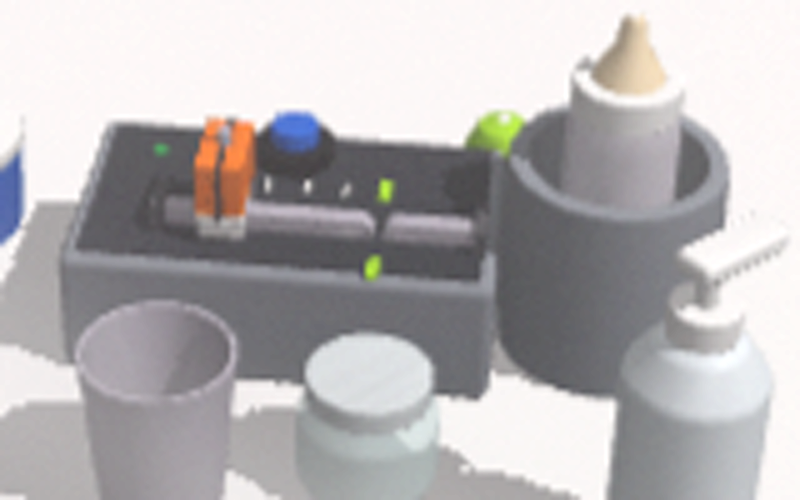

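That call was refused because every row needs all five keys. The picture is unchanged, with the slider still at crop (225,175). I'll send the descent again with full rows.

{"method": "apply_moves", "body": {"commands": [{"dx":3,"dy":0,"dz":-30,"spin":0,"hand":1},{"dx":0,"dy":0,"dz":-30,"spin":0,"hand":1},{"dx":0,"dy":0,"dz":-30,"spin":0,"hand":1},{"dx":0,"dy":0,"dz":-25,"spin":0,"hand":1},{"dx":0,"dy":0,"dz":-8,"spin":0,"hand":1}]}}

```text
t: 2.7
eef_pos: [0.58, -0.062, 0.2799]
ee_rot: [1.613, 1.568, -3.022]
force: [-1.2, 0.1, 0.6]
width: 0.0006
```

```bash
python3 look.py b
```

```text
2.8 [ 0.5806 -0.062   0.2811] [-0.38 -0.14  0.14]
[-0.997 -0.078  0.002]
tip [ 0.5803 -0.062   0.1031] scene crop px [109. 160.]
```

View pics/bs.png

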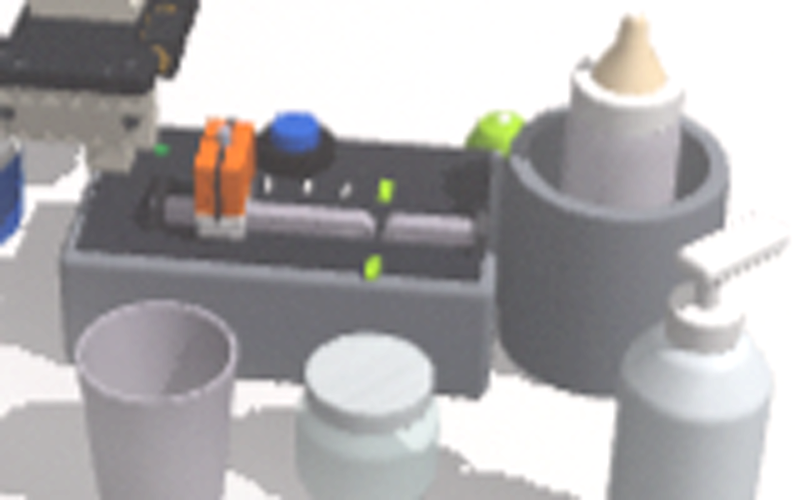

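{"method": "apply_moves", "body": {"commands": [{"dx":0,"dy":8,"dz":-4,"spin":0,"hand":1},{"dx":-1,"dy":8,"dz":0,"spin":0,"hand":1},{"dx":0,"dy":6,"dz":0,"spin":0,"hand":1},{"dx":-1,"dy":3,"dz":0,"spin":0,"hand":1},{"dx":0,"dy":2,"dz":0,"spin":0,"hand":1}]}}

```text
t: 3.42
eef_pos: [0.5787, -0.0348, 0.2779]
ee_rot: [-1.333, 1.571, 0.316]
force: [-0.1, -0.8, -0.3]
width: 0.0007
```

{"method": "apply_moves", "body": {"commands": [{"dx":0,"dy":2,"dz":0,"spin":0,"hand":1},{"dx":0,"dy":2,"dz":0,"spin":0,"hand":1},{"dx":0,"dy":2,"dz":0,"spin":0,"hand":1},{"dx":0,"dy":2,"dz":0,"spin":0,"hand":1},{"dx":0,"dy":2,"dz":0,"spin":0,"hand":1}]}}

```text
t: 4.05
eef_pos: [0.5786, -0.0254, 0.2776]
ee_rot: [2.174, 1.57, -2.461]
force: [-1.6, -3.5, -0.3]
width: 0.0001
```

```bash
python3 look.py c
```

```text
4.15 [ 0.5785 -0.0252  0.2776] [-2.17 -2.51  0.97]
[-0.997 -0.078  0.001]
tip [ 0.5784 -0.0252  0.0996] scene crop px [183. 173.]
```

View pics/cs.png

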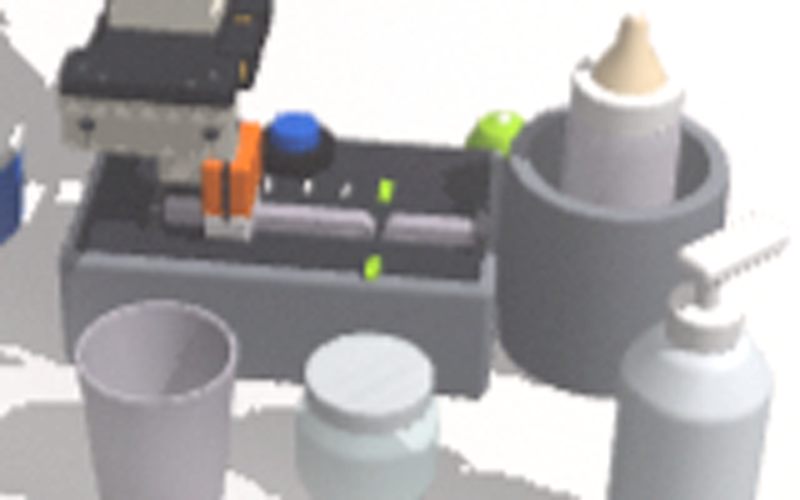

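Run:
```python
import cv2
f=cv2.imread("pics/csraw.png")[145:205,205:275]; f=cv2.convertScaleAbs(cv2.resize(f,(700,600),interpolation=cv2.INTER_CUBIC),alpha=1.8);cv2.imwrite("pics/cz.png",f)
```

```text
(no output)
```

View pics/cz.png

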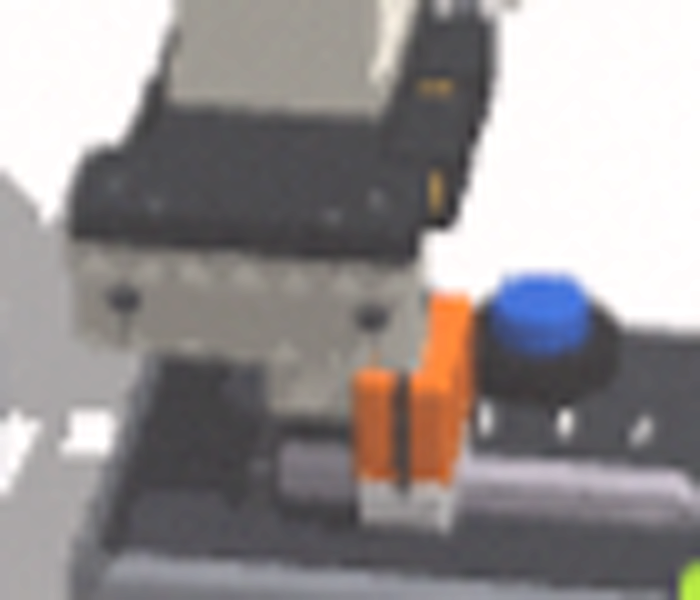

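View pics/ct.png

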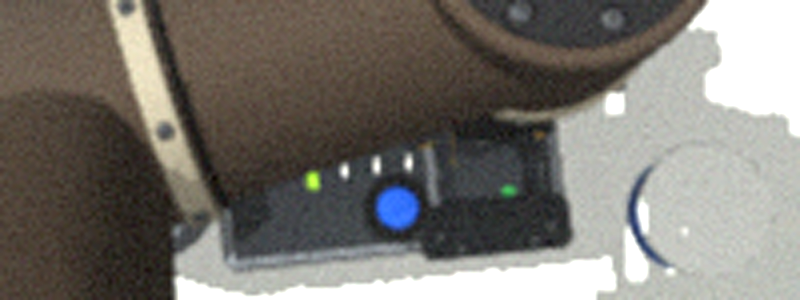

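Run:
```python
from h import *
for p in [(.675,-.064,.166),(.675,.014,.166),(.6,-.035,.0996),(.6,-.015,.0996),(.6,-.015,.166)]:
    print(p,((proj("scene",p)[0]-[205,145])*10).round())
```

```text
(0.675, -0.064, 0.166) [ 34. 363.]
(0.675, 0.014, 0.166) [373. 404.]
(0.6, -0.035, 0.0996) [254. 439.]
(0.6, -0.015, 0.0996) [334. 449.]
(0.6, -0.015, 0.166) [328. 216.]
```

The grey plate hiding the block's top is only the gripper body at z ≥ 0.166, nearer the camera. The fingertip touches only the -y face, and the force is about -3 N. I'll carry on pushing along the rail.

{"method": "apply_moves", "body": {"commands": [{"dx":-0.3,"dy":3,"dz":0,"spin":0,"hand":1},{"dx":-0.3,"dy":4,"dz":0,"spin":0,"hand":1},{"dx":-0.3,"dy":4,"dz":0,"spin":0,"hand":1},{"dx":-0.3,"dy":4,"dz":0,"spin":0,"hand":1},{"dx":-0.3,"dy":4,"dz":0,"spin":0,"hand":1}]}}

```text
t: 4.78
eef_pos: [0.5771, -0.0058, 0.2776]
ee_rot: [1.665, 1.57, -2.969]
force: [-1.5, -3.9, 1.5]
width: 0.0007
```

{"method": "apply_moves", "body": {"commands": [{"dx":-0.3,"dy":4,"dz":0,"spin":0,"hand":1},{"dx":-0.3,"dy":4,"dz":0,"spin":0,"hand":1},{"dx":-0.3,"dy":4,"dz":0,"spin":0,"hand":1},{"dx":-0.3,"dy":4,"dz":0,"spin":0,"hand":1},{"dx":-0.3,"dy":4,"dz":0,"spin":0,"hand":1}]}}

```text
t: 5.4
eef_pos: [0.5756, 0.0141, 0.2775]
ee_rot: [1.615, 1.57, -3.019]
force: [-2.6, -4.0, 0.9]
width: 0.0003
```

{"method": "apply_moves", "body": {"commands": [{"dx":-0.3,"dy":4,"dz":0,"spin":0,"hand":1},{"dx":-0.3,"dy":4,"dz":0,"spin":0,"hand":1},{"dx":-0.3,"dy":4,"dz":0,"spin":0,"hand":1},{"dx":-0.3,"dy":4,"dz":0,"spin":0,"hand":1},{"dx":0,"dy":0,"dz":0,"spin":0,"hand":1}]}}

```text
t: 6.02
eef_pos: [0.5749, 0.0304, 0.2778]
ee_rot: [-1.096, 1.569, 0.553]
force: [-0.9, -1.1, -0.3]
width: 0.0003
```

```bash
python3 look.py d
```

```text
6.125 [0.5751 0.0304 0.278 ] [ 0.32 -0.55 -0.06]
[-0.997 -0.078 -0.002]
tip [0.5754 0.0306 0.1   ] scene crop px [294. 182.]
```

View pics/ds.png

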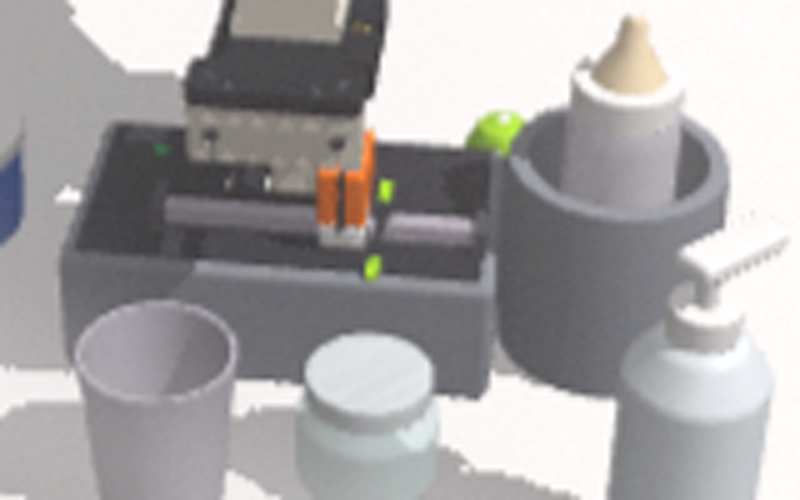

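The slider's centre line is at crop (342,235) and the lime line is near x≈376, so about 16-20 mm remain. I'll go slower from here.

{"method": "apply_moves", "body": {"commands": [{"dx":-0.1,"dy":2,"dz":0,"spin":0,"hand":1},{"dx":-0.1,"dy":2,"dz":0,"spin":0,"hand":1},{"dx":-0.1,"dy":2,"dz":0,"spin":0,"hand":1},{"dx":-0.1,"dy":1,"dz":0,"spin":0,"hand":1},{"dx":-0.1,"dy":1,"dz":0,"spin":0,"hand":1}]}}

```text
t: 6.75
eef_pos: [0.574, 0.0381, 0.2777]
ee_rot: [-0.57, 1.571, 1.079]
force: [1.1, -1.4, 0.7]
width: 0.0003
```

{"method": "apply_moves", "body": {"commands": [{"dx":-0.1,"dy":1,"dz":0,"spin":0,"hand":1},{"dx":-0.1,"dy":1,"dz":0,"spin":0,"hand":1},{"dx":-0.1,"dy":1,"dz":0,"spin":0,"hand":1},{"dx":0,"dy":1,"dz":0,"spin":0,"hand":1},{"dx":0,"dy":0,"dz":0,"spin":0,"hand":1}]}}

```text
t: 7.38
eef_pos: [0.5737, 0.042, 0.2776]
ee_rot: [1.29, 1.571, 2.939]
force: [-0.2, -1.0, -0.7]
width: 0.0006
```

```bash
python3 look.py e
```

```text
7.475 [0.5737 0.0419 0.2776] [-0.35 -0.17  0.04]
[-0.997 -0.078  0.   ]
tip [0.5737 0.0419 0.0996] scene crop px [318. 184.]
```

View pics/es.png

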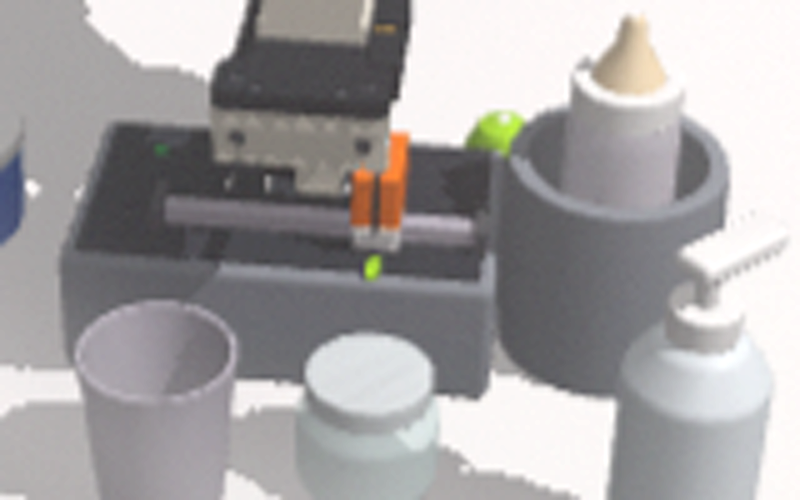

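The slider went from crop x 342 to 376 (34 px) while the finger moved only 24 px. It jumped ahead, and the force fell to about 0, so the catch appears to have dropped. I'll back off and lift clear to check.

{"method": "apply_moves", "body": {"commands": [{"dx":0,"dy":-6,"dz":0,"spin":0,"hand":1},{"dx":0,"dy":-14,"dz":5,"spin":0,"hand":1},{"dx":0,"dy":-25,"dz":30,"spin":0,"hand":1},{"dx":0,"dy":-30,"dz":45,"spin":0,"hand":1},{"dx":0,"dy":-20,"dz":40,"spin":0,"hand":1}]}}

```text
t: 8.1
eef_pos: [0.5734, -0.0552, 0.3996]
ee_rot: [-2.007, 1.57, -0.359]
force: [1.0, -0.2, 0.4]
width: 0.0007
```

```bash
python3 look.py f
python3 - <<'E'
import cv2
f=cv2.imread("pics/fsraw.png")[160:210,240:310]; f=cv2.convertScaleAbs(cv2.resize(f,(784,560),interpolation=cv2.INTER_CUBIC),alpha=1.8);cv2.imwrite("pics/fz.png",f)
E
```

```text
8.2 [ 0.5745 -0.0557  0.4032] [-0.5   0.8   0.38]
[-0.997 -0.076 -0.008]
tip [ 0.576  -0.0557  0.2252] scene crop px [114. -62.]
```

View pics/fz.png

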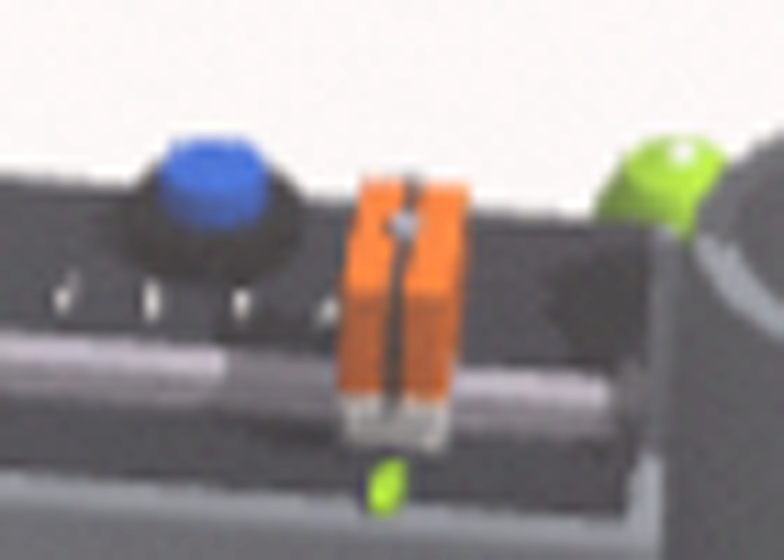

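View pics/ft.png

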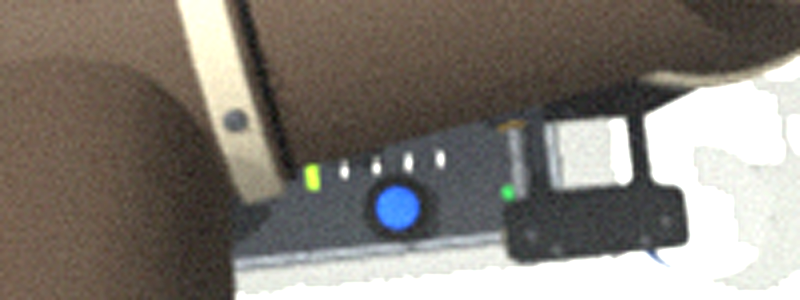

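Run:
```python
import cv2,numpy as np
o=cv2.imread("pics/scene0raw.png")[168:200,233:258]; n=cv2.imread("pics/fsraw.png")[170:202,265:290]
f=np.hstack([cv2.resize(i,(400,512),interpolation=cv2.INTER_NEAREST) for i in(o,n)]);cv2.imwrite("pics/fc.png",cv2.convertScaleAbs(f,alpha=1.8))
from h import *
v=[.5457,.0846,.0751,-.0147]
for g,nm in ((-.0923,"start"),(-.0147,"notch")):
    for dz in(.038,.041,.045): print(nm,dz,(proj("scene",W(v,(.025,g,.08+dz)))[0]).round(1))
```

```text
start 0.038 [244.2 179.1]
start 0.041 [244.2 178. ]
start 0.045 [244.2 176.6]
notch 0.038 [275.8 181.5]
notch 0.041 [275.9 180.4]
notch 0.045 [275.9 179.1]
```

View pics/fc.png

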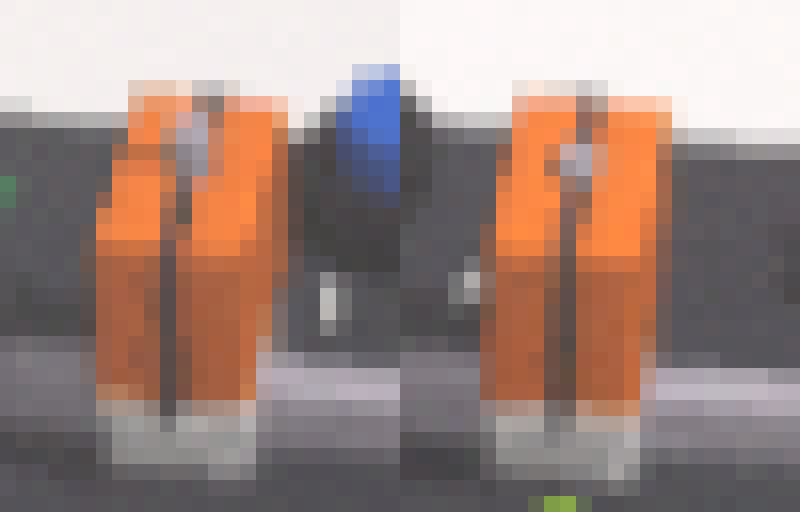

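The catch head now stands about 2 px proud, against 4 px before, and the block is centred on the lime bar, so it has dropped. Next is the button.

{"method": "apply_moves", "body": {"commands": [{"dx":-20,"dy":24,"dz":0,"spin":0,"hand":1},{"dx":-20,"dy":24,"dz":-10,"spin":0,"hand":1},{"dx":-21,"dy":24,"dz":-30,"spin":0,"hand":1},{"dx":0,"dy":0,"dz":-40,"spin":0,"hand":1},{"dx":0,"dy":0,"dz":-25,"spin":0,"hand":1}]}}

```text
t: 8.82
eef_pos: [0.5119, 0.0184, 0.2913]
ee_rot: [1.613, 1.57, -3.021]
force: [0.3, -1.2, -0.0]
width: 0.0007
```

```bash
python3 look.py g
```

```text
8.925 [0.5115 0.0181 0.2903] [-1.28  0.67  0.52]
[-0.997 -0.077  0.005]
tip [0.5107 0.0178 0.1123] scene crop px [296.  90.]
```

View pics/gs.png

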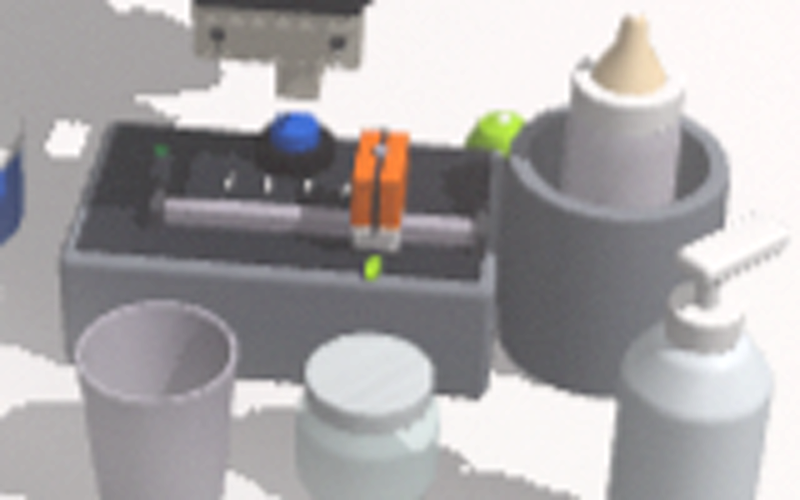

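The tip (298,95) is centred over the button (297,120). I'll descend gently.

{"method": "apply_moves", "body": {"commands": [{"dx":2,"dy":-1,"dz":-6,"spin":0,"hand":1},{"dx":0,"dy":0,"dz":-4,"spin":0,"hand":1},{"dx":0,"dy":0,"dz":-2,"spin":0,"hand":1},{"dx":0,"dy":0,"dz":-2,"spin":0,"hand":1},{"dx":0,"dy":0,"dz":-2,"spin":0,"hand":1}]}}

```text
t: 9.55
eef_pos: [0.5148, 0.0179, 0.2768]
ee_rot: [-1.224, 1.57, 0.424]
force: [-0.5, -0.6, -0.6]
width: 0.0003
```

{"method": "apply_moves", "body": {"commands": [{"dx":0,"dy":0,"dz":-1,"spin":0,"hand":1},{"dx":0,"dy":0,"dz":-1,"spin":0,"hand":1},{"dx":0,"dy":0,"dz":-1,"spin":0,"hand":1},{"dx":0,"dy":0,"dz":-1,"spin":0,"hand":1},{"dx":0,"dy":0,"dz":0,"spin":0,"hand":1}]}}

```text
t: 10.18
eef_pos: [0.5147, 0.0179, 0.2726]
ee_rot: [1.969, 1.571, -2.666]
force: [0.3, -0.7, -0.6]
width: 0.0001
```

{"method": "apply_moves", "body": {"commands": [{"dx":0,"dy":0,"dz":-1,"spin":0,"hand":1},{"dx":0,"dy":0,"dz":-1,"spin":0,"hand":1},{"dx":0,"dy":0,"dz":-1,"spin":0,"hand":1},{"dx":0,"dy":0,"dz":-1,"spin":0,"hand":1},{"dx":0,"dy":0,"dz":0,"spin":0,"hand":1}]}}

```text
t: 10.8
eef_pos: [0.5148, 0.0179, 0.2687]
ee_rot: [-1.888, 1.571, -0.24]
force: [-0.5, -0.4, 1.3]
width: 0.0006
```

{"method": "apply_moves", "body": {"commands": [{"dx":0,"dy":0,"dz":-1,"spin":0,"hand":1},{"dx":0,"dy":0,"dz":-1,"spin":0,"hand":1},{"dx":0,"dy":0,"dz":-1,"spin":0,"hand":1},{"dx":0,"dy":0,"dz":0,"spin":0,"hand":1},{"dx":0,"dy":0,"dz":0,"spin":0,"hand":1}]}}

```text
t: 11.42
eef_pos: [0.5148, 0.0179, 0.2657]
ee_rot: [2.9, 1.571, -1.735]
force: [-1.3, 0.2, 2.2]
width: 0.0009
```

```bash
python3 look.py i
```

```text
11.525 [0.5147 0.0179 0.2657] [-1.39  0.35  3.78]
[-0.997 -0.078 -0.   ]
tip [0.5147 0.0179 0.0877] scene crop px [294. 135.]
```

View pics/is.png

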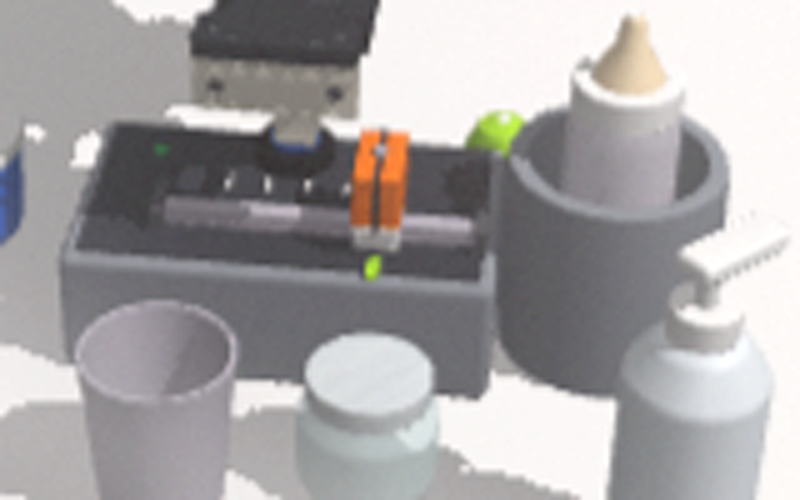

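Contact came at tip z of about 0.092, and the force is now about 3 N with the button partly down. I'll press on until it meets the hard stop.

{"method": "apply_moves", "body": {"commands": [{"dx":0,"dy":0,"dz":-1,"spin":0,"hand":1},{"dx":0,"dy":0,"dz":-1,"spin":0,"hand":1},{"dx":0,"dy":0,"dz":0,"spin":0,"hand":1},{"dx":0,"dy":0,"dz":0,"spin":0,"hand":1},{"dx":0,"dy":0,"dz":0,"spin":0,"hand":1}]}}

```text
t: 12.15
eef_pos: [0.5148, 0.0179, 0.2643]
ee_rot: [-1.838, 1.57, -0.189]
force: [-3.3, 0.3, 10.5]
width: 0.0009
```

{"method": "apply_moves", "body": {"commands": [{"dx":0,"dy":0,"dz":-1,"spin":0,"hand":1},{"dx":0,"dy":0,"dz":0,"spin":0,"hand":1},{"dx":0,"dy":0,"dz":0,"spin":0,"hand":1},{"dx":0,"dy":0,"dz":0,"spin":0,"hand":1},{"dx":0,"dy":0,"dz":0,"spin":0,"hand":1}]}}

```text
t: 12.78
eef_pos: [0.5148, 0.0179, 0.2641]
ee_rot: [-1.755, 1.57, -0.105]
force: [-6.9, 0.5, 19.4]
width: 0.0004
```

The force rose from 4 to 19 N with no further travel, so it is at the hard stop. Now I'll release, lift and move away.

{"method": "apply_moves", "body": {"commands": [{"dx":0,"dy":0,"dz":4,"spin":0,"hand":1},{"dx":0,"dy":0,"dz":10,"spin":0,"hand":1},{"dx":0,"dy":0,"dz":30,"spin":0,"hand":1},{"dx":0,"dy":0,"dz":40,"spin":0,"hand":1},{"dx":0,"dy":0,"dz":40,"spin":0,"hand":1}]}}

```text
t: 13.4
eef_pos: [0.5146, 0.0178, 0.3879]
ee_rot: [1.74, 1.57, -2.895]
force: [1.1, -0.0, -0.7]
width: 0.0005
```

{"method": "apply_moves", "body": {"commands": [{"dx":0,"dy":-40,"dz":10,"spin":0,"hand":1},{"dx":0,"dy":-50,"dz":0,"spin":0,"hand":1},{"dx":0,"dy":-50,"dz":0,"spin":0,"hand":1},{"dx":0,"dy":-50,"dz":0,"spin":0,"hand":1},{"dx":0,"dy":-40,"dz":0,"spin":0,"hand":1}]}}

```text
t: 14.02
eef_pos: [0.5144, -0.2139, 0.3967]
ee_rot: [0.957, 1.571, 2.605]
force: [0.8, 0.9, 0.7]
width: 0.0003
```

```bash
python3 look.py j; python3 -c "
import cv2
f=cv2.imread('pics/jsraw.png');cv2.imwrite('pics/jf.png',cv2.resize(f,(800,600)))"
```

```text
14.125 [ 0.5144 -0.2151  0.3963] [-0.54  0.51  0.55]
[-0.997 -0.074  0.001]
tip [ 0.5142 -0.2151  0.2183] scene crop px [-158. -138.]
```

View pics/js.png

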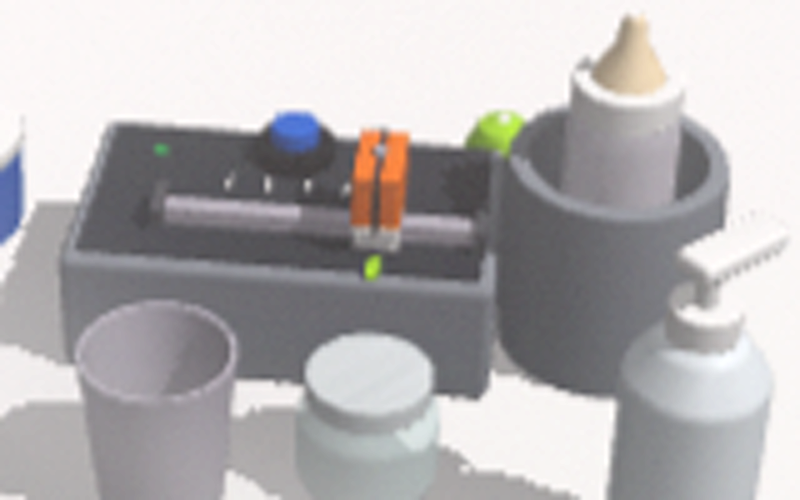

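View pics/jt.png

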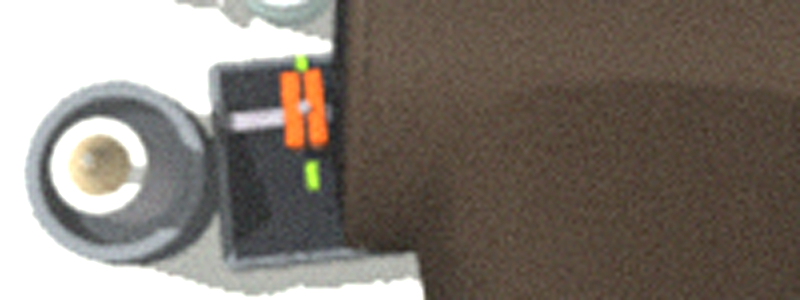

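View pics/jf.png

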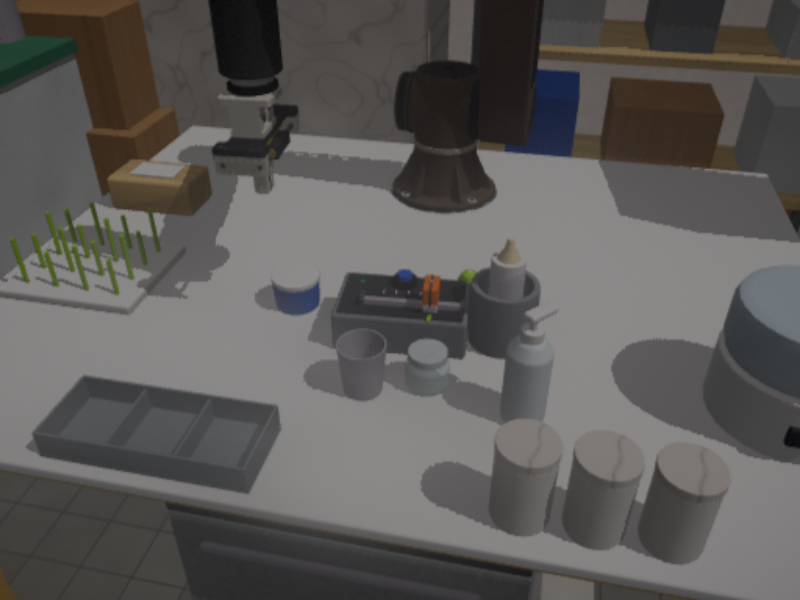

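The slider sits at the lime marks (crop 380,190; top crop 305,108). The button has sprung back up (297,130), and the bottle and bystanders haven't moved. The arm is clear of everything, so I'm handing in.

```bash
python3 -c "
from station import arm
print(arm.job_done())"
```

```text
the job is handed in; nothing more can be done
None
```

The orange slider is in the notch and the start button was pressed and released after that. I handed the job in at about 14 s; hand-in reports no verdict.

- **Slider:** I pushed its -y face with the closed fingertips, at about 4 N or less in the readings between moves. Near the lime mark it jumped ahead of the finger and the force fell to about zero. With the arm clear, pictures showed the block centred on the lime marks. The catch head stood about 2 px proud, down from about 4 px at the start.
- **Start button:** I pressed it about 5–6 mm, until it stopped moving and the force rose from about 4 N to 19 N. That is more force than the 4 N it needed. After I lifted off, the picture showed it sprung back up.
- **Last checks:** The slider was still in the notch, and the feeding bottle and other items looked unmoved. The arm was clear, with force readings at noise level.
- **What disagreed:** One move call was refused for missing keys, and nothing moved. The pose fit left 2–3 px errors at the deck corners, so I worked from positions measured directly in both camera views, plus contact force.

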